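# Load a block under the spring-closed guard of a bench marking machine

### The arm

A 6-joint arm with a two-finger parallel gripper is mounted at the origin on the work surface. World frame = base frame: x ahead of the robot, y to its left, z up, the work surface at z = 0. Lengths are in m, angles in rad, forces in N, time in s.
With the tool pointing down it reaches from about 0.375 to 0.9 m from the base axis. Payload 3.1 kg.
Tool frame: the origin (TCP) lies on the centre line of the jaws, within the pads' length; the fingertips stand 22 mm ahead of it and the grasp point (between the pads) lies 3 mm ahead of it; z points along the fingers, x is the direction in which the jaws open and shut, and the axes are right-handed (so a half turn about z gives the same grasp; the last joint's range is limited). The gripper opens to 87 mm and grips with 3 to 60 N. Pads are 19 mm wide; open, the fingers measure 117 mm over their backs; the gripper's body (75 mm by 190 mm) begins 51 mm behind the grasp point.
Start: joints at [-1.486, 0.527, 1.433, -0, 1.181, -0.178], TCP at [0.162, -0.604, 0.245] pointing down, gripper open.
Joint ranges: [-3.08, 3.08], [-0.75, 2.2], [0.22, 2.44], [-1.43, 4.57], [0, 2.65], [-2.85, 2.85]. Speed limits (rad/s): [2.79, 2.79, 3.14, 3.14, 3.14, 3.14].

### API

Orientations are given as a unit quaternion [x, y, z, w].
In Python, from rig import robot, camera, order gives the robot as it stands.
- The arm moves only by the shell command python3 -m pendant 'ROWS' [OPENING] [FORCE]. ROWS is JSON, a list of rows, each a list of 2 entries, a list of its own where there are three numbers: the shift along the tool's x, y, z in mm, then the turn about the tool's z in degrees. A call has 1 to 8 rows; each row shifts and turns the commanded pose from where the row before left it, along the tool's axes as they then stand; what a row does not reach is not made up. A row lasts 1/8 s, in which the tool goes at most 62.5 mm and 10.7 degrees, less where a joint would pass 70% of its speed; a pose out of reach is approached as far as the arm can. A call with a gripper value outside its range is refused whole. OPENING is the finger opening in mm, from 0 to 87, set as the call begins (- or left out, the last holds). The fingers move at their own pace and stop on an object; FORCE is the grip in N (left out, the last holds). Time passes only in rows, so rows that do not move let the fingers close. It gives the time, the measured TCP pose, the force and the opening at its end, in the units of the state.
- robot.get_obs(): the state, without advancing time (a new reading comes with each control period).
- camera(name): name is "scene" or "top"; returns a dict with "pixels" (384x512x3 uint8, blue, green, red), "mtx" (3x3 intrinsics, pixels), "R" (3x3) and "t" (3): a world point X has camera coordinates R X + t. Camera axes: x right, y down, z forward; pixel columns grow to the right and rows downward; lengths in m; the calibration is good to about 2 mm. A picture is of the moment at which its call begins. There is no depth.
- order.hand_in(): hands the job in, once; it reports no verdict.
The state is a dict: "time": time; "q": joint angles; "joint_velocities": joint speeds; "joint_torque": joint torques, N m; "position": TCP position; "tool_rot": TCP orientation; "ft_force": force on the tool from outside, world axes, zero at the start; "moment": the same for the moment, N m; "grip_width": finger opening in m.
Only numpy, scipy, OpenCV 4.12 (cv2) and the standard library are available. Lean on these libraries where they do the work, as an engineer would, in place of code of your own. Each camera call takes 0.05 s, during which the arm holds its last target. There are 200 camera calls.

### The job

Load the aluminium block into the marking machine without gripping it: with one fingertip press the long bar beside the infeed channel and hold it down so that the spring-closed guard flap stays up, and meanwhile, with the other fingertip, push the block along the channel, under the flap, until it rests against the back stop. Then back out and let the bar come up, so that the flap closes behind the block. Only slide the block, never lift it or let the flap come down on it, and leave the other things on the bench alone.

Things in the scene. Friction and masses are not known exactly. Their poses are not given: they have to be found in the camera images.
- station: Fixed infeed of the marking machine: a straight channel leading away from the robot to a low grey machine (from x=100 mm on, 130x190x75 mm high). Origin: bench level, centre of the channel mouth, in the plane of the shut flap's front. x along the channel into the machine (pushing direction), y left, z up. Channel floor 4 mm above the bench, x=-150 to 90 mm.
- mouth (a point): Point on the channel floor at the centre of the mouth (station x=0, y=0, 4 mm above the bench); axes as the station's. The channel is 52 mm wide (y=-26 to 26 mm) between two steel fences 5 mm thick, whose tops are 14 mm above the bench.
- stop (a point): Middle of the back stop's face, at the channel floor (station x=51 mm): an upright dark plate across the channel, top 30 mm above the bench. Axes as the station's.
- guard (a joint): Flap angle, rad: 0 shut, 0.85 fully up. Sprung shut; linked to the press bar, 47.2 rad per metre of bar travel; shuts by itself when the bar is let up. The block passes under from 0.46 rad. Aluminium hood with clear window over station x=0 to 66 mm, 70 mm wide, 41 mm high, hinged at its far end 13 mm above the bench; pushing the block at it does not open it.
- edge (a point): Middle of the flap's rolled lower front edge (a round bar 6 mm thick across the channel; the front sheet, 2 mm thick, stands on it). Shut: station x=-1 mm, 10 mm above the bench. Fully up: about x=20 mm, 61 mm above the bench; the flap's highest front corner is then 81 mm above the bench at x=43 mm. Bar pressed 16 mm: edge x=15 mm, 57 mm above.
- press_bar: Flat steel bar that opens the flap, 168 (x) x 34 (y) x 10 mm, right of the channel and along it. Origin: centre of its top face; at rest 36 mm above the bench, station x=-66, y=-62 mm. Pressed anywhere it sinks level, up to 18 mm, against a spring: 4 N at first, 9 N fully down. From 12 mm the flap is high enough. A fingertip can slide along it while pressing.
- block: Plain aluminium block, 40 (x) x 46 (y) x 30 mm high, about 0.15 kg, dark bore and four holes drawn on top. Lies on the channel floor in front of the flap, centre at station x=-82 to -42 mm. Origin: centre of its underside. Home at the back stop its centre is at station x=31 mm and its rear face at x=11 mm, 9 mm inside the shut flap's front sheet.
- jar: Bystander: closed glass jar with a steel cap, 52 mm across, 70 mm high, standing left of the infeed. Origin: centre of its underside.
- disc: Bystander: round aluminium blank, 44 mm across, 30 mm high, standing left of the infeed. Origin: centre of its underside.
- driver: Bystander: screwdriver with a black handle, 160 mm long, lying right of the press bar. Its x axis runs along it, towards the tip.
There are look-alikes about, which are no part of the job. Leave any blue, orange or yellow look-alike of the block alone.

How it is judged:
On the way, in this order (a step that is already met when the one before it is completed fails the run):
1. the bar is pressed by a fingertip and the flap is up, the block still outside (value of joint guard above 0.44 rad and contact force between the fingers and press_bar above 0.5 N and x of block in the frame of station below -0.018 m), for 0.1 s.
2. one finger holds the bar down while the other pushes the block under the raised flap (value of joint guard above 0.44 rad and contact force between the fingers and press_bar above 0.5 N and contact force between the fingers and block above 0.1 N and x of block in the frame of station above -0.015 m), for 0.04 s.
3. the block is home at the back stop with the flap still held up by the bar (value of joint guard above 0.44 rad and contact force between the fingers and press_bar above 0.5 N and x of block in the frame of station above 0.028 m), for 0.1 s.
At the end, for the whole second after the job is handed in: The block lies flat and still in the channel within 3 mm of the back stop, and the flap is shut behind it (under 0.04 rad) (value of joint guard below 0.04 rad and x of block in the frame of station between 0.028 and 0.034 m and y of block in the frame of station between -0.006 and 0.006 m and height (world z) of block below 0.007 m and angle between block's own z axis and vertical below 0.08 rad and linear speed of block below 0.01 m/s); the robot touches nothing.
It fails at once if the block is lifted more than 10 mm off the channel floor (height (world z) of block above 0.014 m).
It fails at once if the block is tipped (angle between block's own z axis and vertical above 0.3 rad).
It fails at once if the flap comes down on the block or the block is rammed against it (contact force between guard and block above 2 N).
It fails at once if the jar, the round blank or the screwdriver is moved by more than 25 mm (distance of any of jar, disc, driver from where it was at the start of the episode above 0.025 m).
It also fails if it takes over 40 s, if anything falls off the work surface, if the arm or the gripper's body presses on something with over 40 N, if the wrist force passes 120 N, or if a joint passes its speed limit or range.

## Working session

There is one attempt and no reset: what is moved stays moved. The work goes in short steps, Python scripts to look and compute and a shell command to move; the robot and the scene stay as the last step left them, time stands still between calls to the robot, and variables do not carry over. Pictures are saved under pics/ and viewed, about 8 in all and at most 12, crops included, and the job is handed in when it is done.

```bash
mkdir -p pics; python3 - <<'E'
from rig import robot,camera
import cv2
o=robot.get_obs();print(o['time'],o['position'],o['tool_rot'],o['grip_width'])
for n in('scene','top'):
    c=camera(n);cv2.imwrite(f'pics/{n}0.png',c['pixels']);print(n,c['mtx'].tolist(),c['R'].tolist(),c['t'].tolist())
a=cv2.imread('pics/top0.png');cv2.imwrite('pics/top0b.png',cv2.resize(a,(800,600),interpolation=cv2.INTER_CUBIC))
E
```

```text
0.0 [ 0.16233157 -0.60284051  0.24355768] [ 7.93649245e-01 -6.08374615e-01 -7.35920869e-04 -8.13756838e-04] 0.08707761119346846
scene [[448.3406239875015, 0.0, 258.68452821361177], [0.0, 448.3406239875015, 194.23714772890685], [0.0, 0.0, 1.0]] [[-0.8102354283746852, 0.5860996721424876, -0.002392680705586909], [0.4402927182967747, 0.6059643897941716, -0.6625326260013272], [-0.38686027557934594, -0.5378608859322694, -0.7490292347851497]] [0.41469216260175223, -0.23292069243191685, 1.1394836890877822]
top [[364.3870091408669, 0.0, 258.2475993148388], [0.0, 364.3870091408669, 193.97474001319344], [0.0, 0.0, 1.0]] [[0.023130601753629833, -0.9997309712159805, 0.001720597008892411], [-0.9939024532569323, -0.023181276236890643, -0.10779861706849599], [0.10780950177218258, 0.000783341292798716, -0.994171261757275]] [0.026394854913535114, 0.5153218210344153, 0.7310095779503244]
```

View pics/top0b.png

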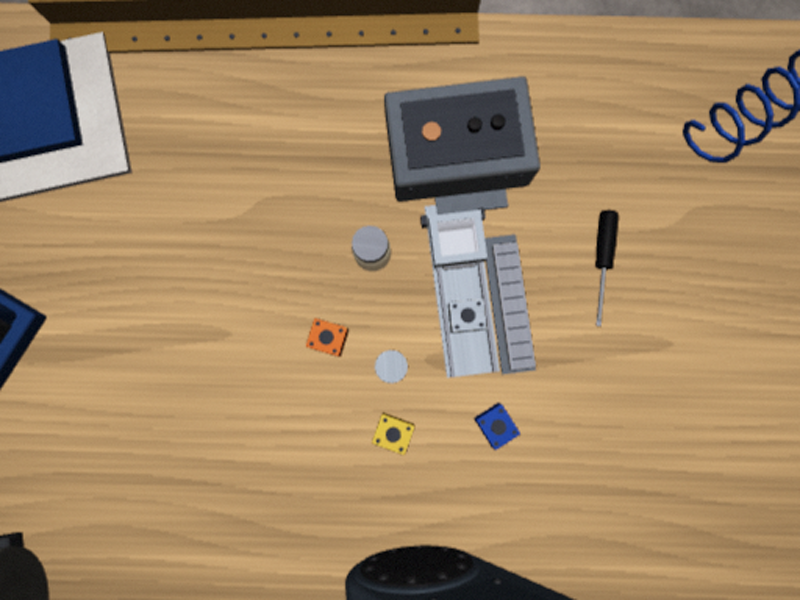

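View pics/scene0.png

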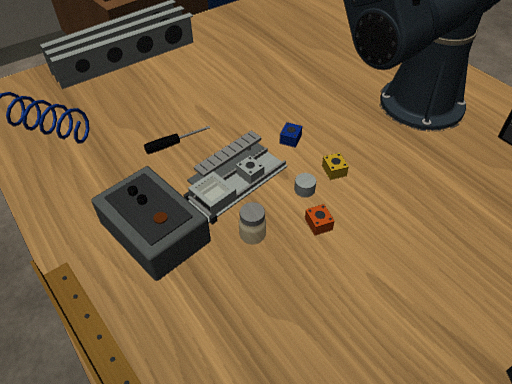

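The top view (800x600) shows four block-shaped things: plain aluminium at (467,315) in the channel, orange at (327,338), yellow at (393,434), blue at (497,426). The aluminium one fits, being uncoloured and in the channel. The bar is right of the channel at about (515,305), the jar at (371,245), the disc at (391,366) and the driver at (604,265). I'll enlarge a crop to confirm.

```bash
python3 - <<'E'
import cv2
a=cv2.imread('pics/top0.png')[120:250,255:355];cv2.imwrite('pics/crop0.png',cv2.resize(a,None,fx=4.6,fy=4.6,interpolation=cv2.INTER_CUBIC))
E
```

```text
(no output)
```

View pics/crop0.png

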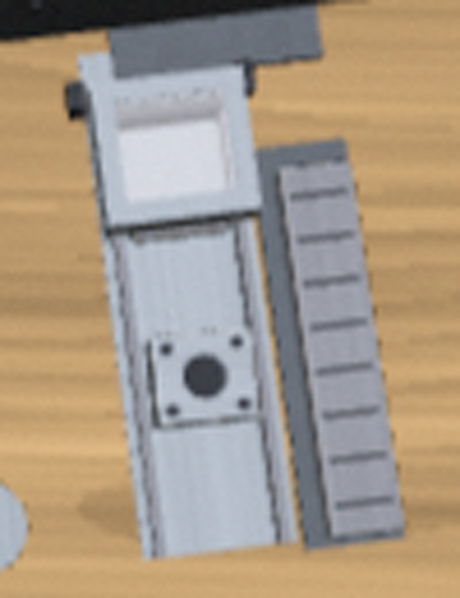

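The crop confirms it: a plain aluminium block with bore at crop (205,376) and four holes, between the fences. The bar top's corners are at about (280,168), (347,160), (332,537) and (403,528). The fence ends are at (145,557) and (297,543).

```bash
cat > h.py <<'E'
import numpy as np
from rig import robot,camera
def ray(c,uv,z):
    d=c['R'].T@np.linalg.solve(c['mtx'],[uv[0],uv[1],1]);o=-c['R'].T@c['t'];return o+d*(z-o[2])/d[2]
def proj(c,X):
    p=c['mtx']@(c['R']@np.asarray(X)+c['t']);return p[:2]/p[2]
E
python3 - <<'E'
from h import *
c=camera('top')
P=lambda u,v,z:ray(c,(255+(u+.5)/4.6-.5,120+(v+.5)/4.6-.5),z)[:2]
# (pixel, height, station xy)
L=[((280,168),.036,(18,-45)),((347,160),.036,(18,-79)),((332,537),.036,(-150,-45)),((403,528),.036,(-150,-79)),
((145,557),.014,(-150,31)),((297,543),.014,(-150,-31)),((107,226),.041,(0,35)),((262,212),.041,(0,-35))]
W=np.array([P(*p,z) for p,z,_ in L]);S=np.array([s for *_,s in L])/1e3
wc,sc=W.mean(0),S.mean(0);U,_,V=np.linalg.svd((S-sc).T@(W-wc));R=(U@V).T
t=wc-R@sc
print('yaw',np.degrees(np.arctan2(R[1,0],R[0,0])),'origin',t,'det',np.linalg.det(R))
print(((W-t)@R*1e3).round(1).tolist(),(S*1e3).tolist())
print('block',((P(205,376,.034)-t)@R*1e3).round(1))
np.savez('st.npz',R=R,t=t)
E
```

```text
yaw 8.259691190192394 origin [ 0.57133009 -0.03554264] det 1.0000000000000002
[[17.9, -46.6], [17.9, -77.2], [-149.3, -46.6], [-149.2, -78.3], [-148.7, 35.0], [-150.8, -34.5], [0.1, 35.0], [-2.0, -34.9]] [[18.0, -45.0], [18.0, -79.0], [-150.0, -45.0], [-150.0, -79.0], [-150.0, 31.0], [-150.0, -31.0], [0.0, 35.0], [0.0, -35.0]]
block [-71.6  -0.5]
```

```bash
cat >> h.py <<'E'
from scipy.spatial.transform import Rotation as Ro
def go(x,y,ztip):
    s=np.load('st.npz');o=robot.get_obs();T=Ro.from_quat(o['tool_rot']).as_matrix()
    p=o['position'];st=s['R'].T@(p[:2]-s['t'])*1e3
    w=np.r_[s['R']@[x/1e3,y/1e3]+s['t'],ztip/1e3+.022]
    want=np.r_[s['R']@[0,-1],0]
    a=np.degrees(np.arctan2(T[:,1]@want,T[:,0]@want))
    print('t %.2f'%o['time'],'station tcp',st.round(1),'tip z',round(p[2]*1e3-22,1),'F',(s['R'].T@o['ft_force'][:2]).round(1),o['ft_force'][2].round(1),'w',round(o['grip_width']*1e3,1))
    print('shift',(T.T@(w-p)*1e3).round(1),'turn',a.round(2))
E
python3 -m pendant '[[[0,0,0],6.7]]' 47; python3 -c "
from h import *
go(-110,-31,110)"
```

```text
time: 0.28
position: [0.1624, -0.6032, 0.244]
tool_rot: [0.756, -0.655, -0.0, -0.0]
ft_force: [-0.5, 0.8, 0.2]
grip_width: 0.0825
t 0.28 station tcp [-486.3 -503. ] tip z 222.0 F [-0.3  0.8] 0.2 w 82.5
shift [-472.4 -375.6  112.6] turn -0.08
```

```bash
python3 -m pendant '[[[-45,-36,0],0],[[-45,-36,0],0],[[-45,-36,0],0],[[-45,-36,0],0],[[-45,-36,0],0],[[-45,-36,0],0],[[-45,-36,0],0],[[-45,-36,0],0]]'; python3 -c "
from h import *
go(-110,-31,70)"
```

```text
time: 1.27
position: [0.3957, -0.2039, 0.2446]
tool_rot: [0.757, -0.654, 0.0, -0.0]
ft_force: [0.4, -0.3, -0.2]
grip_width: 0.047
t 1.27 station tcp [-198.  -141.4] tip z 222.6 F [ 0.3 -0.3] -0.2 w 47.0
shift [-110.3  -88.1  152.6] turn 0.07
```

```bash
python3 -m pendant '[[[-36,-29,10],0],[[-36,-29,30],0],[[-30,-25,40],0],[[-9,-5,40],0],[[0,0,30],0],[[0,0,0],0]]'; python3 - <<'E'
from h import *;import cv2
go(-110,-31,45)
a=camera('top')['pixels'][110:260,235:385];b=camera('scene')['pixels'][90:240,170:320]
cv2.imwrite('pics/a1.png',cv2.resize(np.hstack([a,b]),(800,400),interpolation=cv2.INTER_CUBIC))
E
```

```text
time: 2.02
position: [0.4645, -0.082, 0.0927]
tool_rot: [0.757, -0.653, -0.003, 0.001]
ft_force: [-0.2, -0.3, 1.2]
grip_width: 0.0473
t 2.02 station tcp [-112.4  -30.6] tip z 70.7 F [-0.3 -0.3] 1.2 w 47.3
shift [ 0.5 -2.5 25.7] turn 0.13
```

View pics/a1.png

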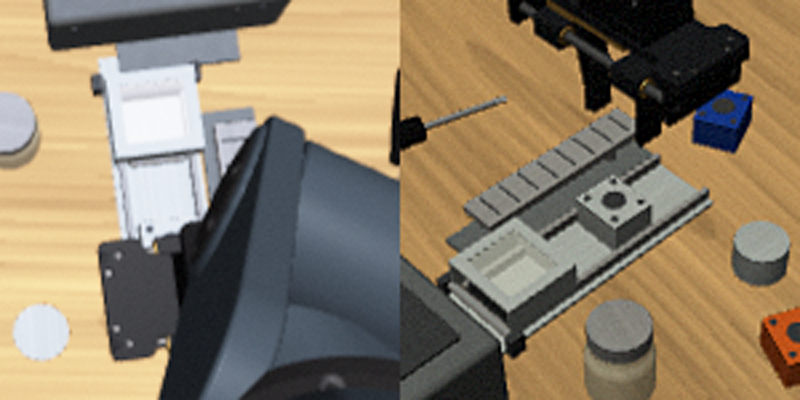

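The scene half shows one fingertip at (598,105) over the bar's robot end and the other at (648,135) over the channel behind the block, which is untouched. Next I'll descend and press.

```bash
python3 -m pendant '[[[0,0,15],0],[[0,0,15],0],[[0,0,5],0],[[0,0,5],0],[[0,0,5],0],[[0,0,5],0],[[0,0,0],0],[[0,0,0],0]]'; python3 -c "
from h import *
go(-110,-31,19.5)"
```

```text
time: 3.12
position: [0.4661, -0.0831, 0.0454]
tool_rot: [0.757, -0.654, 0.0, -0.0]
ft_force: [-1.8, 0.2, 8.4]
grip_width: 0.047
t 3.12 station tcp [-111.   -31.9] tip z 23.4 F [-1.7  0.5] 8.4 w 47.0
shift [-0.9 -1.   3.9] turn 0.1
```

```bash
python3 -m pendant '[[[0,0,2],0],[[-1,0,2],0],[[0,0,0],0],[[0,0,0],0]]'; python3 - <<'E'
from h import *;import cv2
go(-110,-31,19.5)
c=camera('scene')
b=c['pixels'][110:230,180:310]
cv2.imwrite('pics/a2.png',cv2.resize(b,(650,600),interpolation=cv2.INTER_CUBIC))
E
```

```text
time: 3.62
position: [0.4661, -0.0828, 0.0416]
tool_rot: [0.757, -0.654, 0.001, 0.0]
ft_force: [-3.2, -3.1, 7.5]
grip_width: 0.0472
t 3.62 station tcp [-110.9  -31.7] tip z 19.6 F [-3.6 -2.6] 7.5 w 47.2
shift [-0.7 -0.9  0.1] turn 0.12
```

View pics/a2.png

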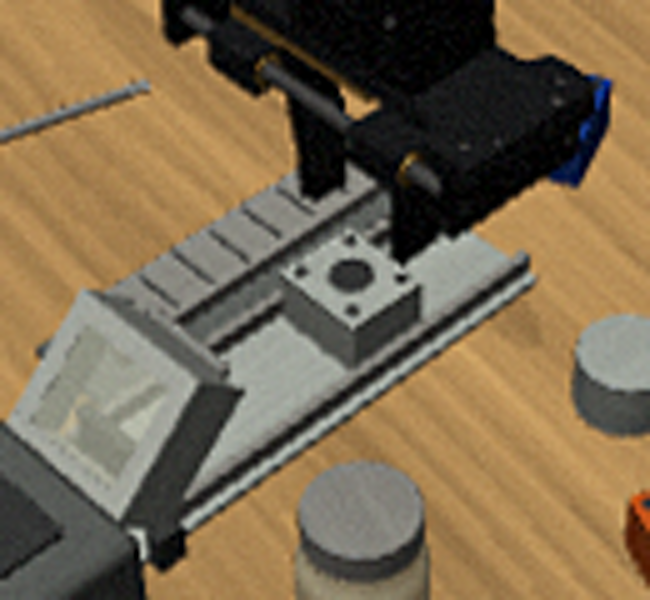

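The flap is up at (130,380), the fingertip presses the bar at (320,190), and the other tip is just behind the block at (410,240). Next I'll push.

```bash
python3 -m pendant '[[[0,-6,0.2],0],[[0,-6,0],0],[[0,-6,0],0],[[0,-8,0],0],[[0,-8,0],0],[[0,-8,0],0],[[0,-8,0],0],[[0,-8,0],0]]'; python3 -c "
from h import *
go(0,-31,19)"
```

```text
time: 4.68
position: [0.5197, -0.0728, 0.041]
tool_rot: [0.757, -0.653, -0.003, 0.002]
ft_force: [-6.6, -2.4, 9.3]
grip_width: 0.0469
t 4.67 station tcp [-56.4 -29.4] tip z 19.0 F [-6.9 -1.4] 9.3 w 46.9
shift [  1.7 -56.4  -0.5] turn 0.13
```

```bash
python3 -m pendant '[[[0.5,-8,0],0],[[0.5,-8,0],0],[[0,-8,0],0],[[0,-6,0],0],[[0,-5,0],0],[[0,-4,0],0],[[0,0,0],0]]'; python3 - <<'E'
from h import *;import cv2
go(0,-31,19)
c=camera('scene')
b=c['pixels'][110:230,180:310]
cv2.imwrite('pics/a3.png',cv2.resize(b,(650,600),interpolation=cv2.INTER_CUBIC))
E
```

```text
time: 5.55
position: [0.5594, -0.0684, 0.0411]
tool_rot: [0.757, -0.654, -0.002, 0.001]
ft_force: [-5.7, -0.1, 8.2]
grip_width: 0.0471
t 5.55 station tcp [-16.5 -30.8] tip z 19.1 F [-5.6  0.7] 8.2 w 47.1
shift [  0.2 -16.5  -0. ] turn 0.12
```

View pics/a3.png

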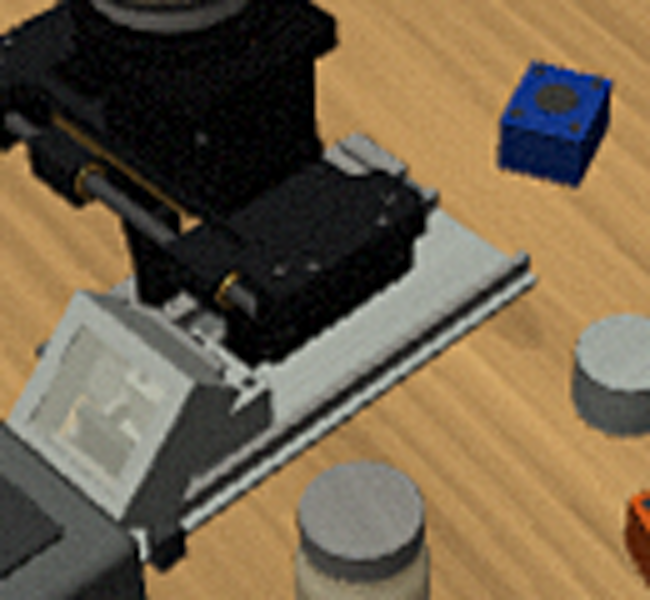

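The block is going straight in under the raised flap; its rear corner shows at (245,390). I'll continue slowly and watch the force.

```bash
python3 -m pendant '[[[0,-4,0],0],[[0,-4,0],0],[[0,-3,0],0],[[0,-2,0],0],[[0,0,0],0]]'; python3 -c "
from h import *
go(1.5,-31,19)"; python3 -m pendant '[[[0,-1,0],0],[[0,-1,0],0],[[0,0,0],0]]'; python3 -c "
from h import *
go(1.5,-31,19)"
```

```text
time: 6.22
position: [0.5719, -0.0666, 0.041]
tool_rot: [0.757, -0.654, -0.003, 0.002]
ft_force: [-5.5, -1.4, 7.3]
grip_width: 0.0472
t 6.22 station tcp [ -3.9 -30.8] tip z 19.0 F [-5.7 -0.5] 7.3 w 47.2
shift [ 0.2 -5.4  0. ] turn 0.12
time: 6.6
position: [0.5736, -0.0663, 0.041]
tool_rot: [0.757, -0.654, -0.003, 0.002]
ft_force: [-6.3, -0.7, 8.2]
grip_width: 0.0472
t 6.60 station tcp [ -2.2 -30.8] tip z 19.0 F [-6.3  0.2] 8.2 w 47.2
shift [ 0.2 -3.7  0. ] turn 0.12
```

```bash
for i in 1 2 3; do python3 -m pendant '[[[0,-1,0],0],[[0,0,0],0]]' >/dev/null; python3 -c "
from h import *
go(1.5,-31,19)"; done
```

```text
t 6.85 station tcp [ -1.2 -30.8] tip z 19.0 F [-6.4  0.1] 8.2 w 47.0
shift [ 0.2 -2.7  0. ] turn 0.12
t 7.10 station tcp [ -0.2 -30.8] tip z 19.0 F [-7.  -0.7] 8.0 w 47.2
shift [ 0.2 -1.7 -0. ] turn 0.12
t 7.35 station tcp [  0.3 -30.8] tip z 19.0 F [-8.  -0.5] 9.3 w 46.7
shift [ 0.2 -1.2  0. ] turn 0.15
```

```bash
for i in 1 2; do python3 -m pendant '[[[0,-1,0],0],[[0,0,0],0]]' >/dev/null; python3 -c "
from h import *
go(1.5,-31,19)"; done
```

```text
t 7.60 station tcp [  0.4 -30.7] tip z 19.0 F [-9.  -0.3] 9.0 w 47.0
shift [ 0.3 -1.1 -0. ] turn 0.18
t 7.85 station tcp [  0.6 -30.6] tip z 19.0 F [-10.9  -1.7] 11.6 w 47.1
shift [ 0.4 -0.9 -0. ] turn 0.22
```

```bash
python3 - <<'E'
from h import *;import cv2
c=camera('scene');s=np.load('st.npz')
for n,X in dict(frontL=(51,23,34),rearL=(11,23,34),rearLb=(11,23,14),edgeL=(17,35,58)).items():
    w=np.r_[s['R']@np.array(X[:2])/1e3+s['t'],X[2]/1e3];p=proj(c,w);print(n,((p-[185,155])*9).round())
b=c['pixels'][155:220,185:270]
cv2.imwrite('pics/a4.png',cv2.resize(b,(765,585),interpolation=cv2.INTER_CUBIC))
E
```

```text
frontL [251. 416.]
rearL [388. 320.]
rearLb [393. 379.]
edgeL [399. 290.]
```

View pics/a4.png

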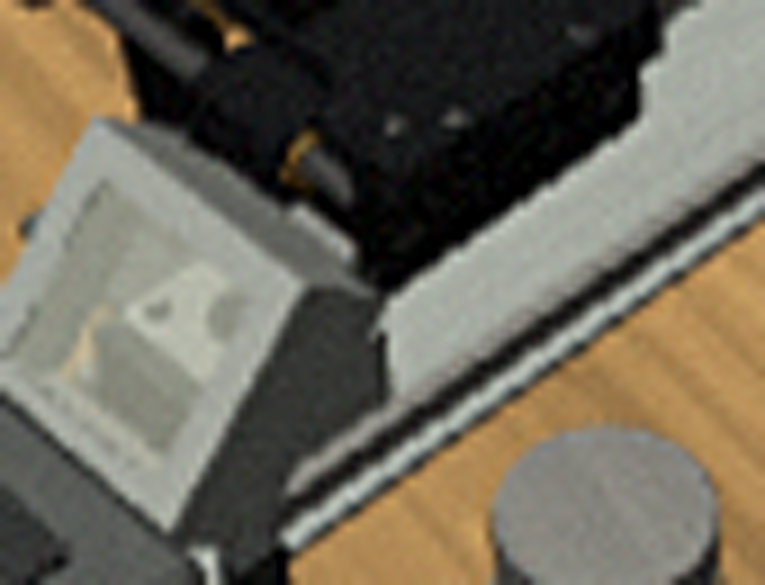

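```bash
python3 - <<'E'
from h import *;import cv2
c=camera('scene');s=np.load('st.npz')
for X in [(51,-23,34),(41,-23,34),(51,0,34),(41,0,34),(51,-26,30),(51,26,30),(31,0,34),(21,0,34)]:
    w=np.r_[s['R']@np.array(X[:2])/1e3+s['t'],X[2]/1e3];p=proj(c,w);print(X,((p-[185,155])*9).round())
E
```

```text
(51, -23, 34) [117. 303.]
(41, -23, 34) [152. 280.]
(51, 0, 34) [183. 359.]
(41, 0, 34) [218. 335.]
(51, -26, 30) [110. 308.]
(51, 26, 30) [261. 435.]
(31, 0, 34) [252. 312.]
(21, 0, 34) [287. 289.]
```

The block top's front edge seen through the window passes through (128,312) and (205,380), which matches the line predicted for home, and the force rose with no further motion. I'll back out with the bar still held, then lift.

```bash
python3 -m pendant '[[[0,3,0],0],[[0,5,0],0],[[0,8,0],0],[[0,12,0],0],[[0,12,0],0],[[0,12,0],0],[[0,8,0],0],[[0,0,0],0]]'; python3 -m pendant '[[[0,0,-4],0],[[0,0,-4],0],[[0,0,-4],0],[[0,0,-4],0],[[0,0,-6],0],[[0,0,-15],0],[[0,0,-30],0],[[0,0,-40],0]]';python3 -m pendant '[[[0,40,-30],0],[[0,40,-20],0],[[40,20,0],0],[[50,0,0],0],[[50,0,0],0],[[50,0,0],0],[[50,0,0],0],[[0,0,0],0]]'; python3 - <<'E'
from h import *;import cv2
go(0,0,0)
a=camera('top')['pixels'][115:245,250:365];b=camera('scene')['pixels'][115:245,175:290]
cv2.imwrite('pics/a5.png',cv2.resize(np.hstack([a,b]),(800,452),interpolation=cv2.INTER_CUBIC))
E
```

```text
time: 8.95
position: [0.5264, -0.0762, 0.0426]
tool_rot: [0.757, -0.654, 0.005, -0.002]
ft_force: [2.9, -1.0, 8.3]
grip_width: 0.0469
time: 9.95
position: [0.5203, -0.0738, 0.1474]
tool_rot: [0.757, -0.654, -0.003, 0.001]
ft_force: [0.2, -0.9, 0.0]
grip_width: 0.0473
time: 10.95
position: [0.4583, -0.3299, 0.1975]
tool_rot: [0.756, -0.655, 0.001, 0.0]
ft_force: [-0.0, 0.2, -0.4]
grip_width: 0.0473
t 10.95 station tcp [-154.2 -275. ] tip z 175.5 F [0.  0.2] -0.4 w 47.3
shift [-275.6 -153.5  175.2] turn -0.12
```

View pics/a5.png

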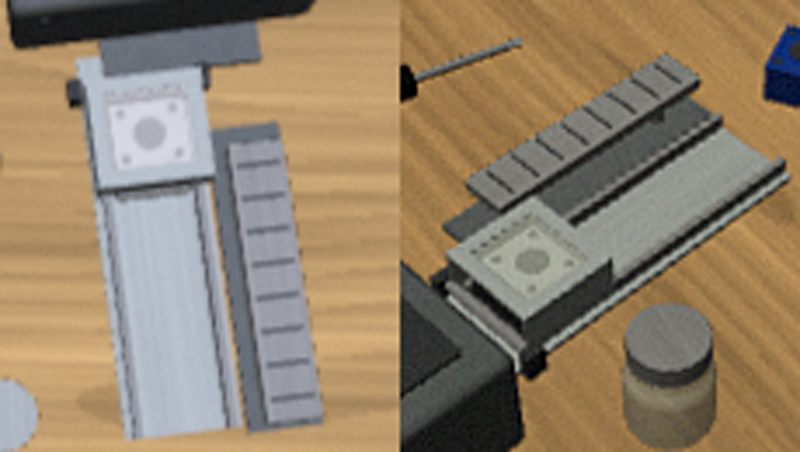

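The bar is up, the flap is shut, and the block is under the window with its bore at (150,134) in the top half. I'll check its position in numbers and hand in.

```bash
python3 - <<'E'
from h import *
from rig import order
s=np.load('st.npz')
for n,o,uv in(('top',(250,115),(150,134)),('scene',(175,115),(532-400,262))):
    c=camera(n);p=ray(c,((uv[0]+.5)/3.478-.5+o[0],(uv[1]+.5)/3.478-.5+o[1]),.034)
    print(n,(s['R'].T@(p[:2]-s['t'])*1e3).round(1))
order.hand_in()
E
```

```text
top [30.3 -0.7]
scene [32.3  0.1]
the job is handed in; nothing more can be done
```

I pressed the bar about 17 mm with one fingertip and held it down. With the other I slid the block under the raised flap until it stopped moving and the push force rose from about 6 N to 11 N. I then backed out with the bar still held, let the bar up and moved the arm clear. The job was handed in at about 11 s of the 40 s allowed.

**Last checks:**
- **Block:** its bore measured station x = 30.3 mm, y = -0.7 mm in the top view and x = 32.3 mm, y = 0.1 mm in the scene view. Home is x = 31 mm; the 2 mm difference between the views is within the cameras' calibration error.
- **Flap and bar:** the flap looks shut and the bar is up. I judged the flap by eye only and did not measure its angle.
- **Robot:** the force reading was about zero, so it was touching nothing.
- **Bystanders:** I did not measure the jar, the round blank or the screwdriver. The parts of them visible in the last pictures showed nothing out of place.

No check failed.

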